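# Clear the pile into its parking trays

## Task

Take the pile on the bench apart from the top down and park each piece in its own tray, setting each one in place before taking the next: the amber jar upright in the round blue tray, then the short pine block in the yellow tray, then the red bit case in the red tray, and last the long pine block in the green tray. Each must rest flat on the liner inside the rim, the long pieces lying along their trays; set them down without dropping or tipping them, and leave the battery and the red carton beside the work where they are.

Things in the scene. Friction and masses are not known exactly. Their poses are not given: they have to be found in the camera images.
- amber_jar_center (a point): Centre (half-way up) of the small round amber jar with a dark cap, 60 mm tall, body 48 mm in diameter (cap, the top 11 mm: 42 mm), closed, 0.07 kg; z is up its axis. At the start it stands on top of the pile, on the short pine block.
- short_block_center (a point): Centre (half-way up) of the short pine block, 40 wide x 90 long x 25 mm high, about 0.06 kg. Its y axis runs along its length, x across its width, z up. At the start second from the top: it lies along the red case, under the jar.
- red_case_center (a point): Centre (half-way up) of the closed drill-bit case, red lid on a black base, 60 wide x 120 long x 26 mm high, 0.22 kg; its lid does not open. Its y axis runs along its length, x across its width, z up. At the start it lies crosswise on the long pine block, under the short one.
- long_block_center (a point): Centre (half-way up) of the long pine block, 45 wide x 120 long x 30 mm high, about 0.1 kg. Its y axis runs along its length, x across its width, z up. At the start it is the bottom of the pile and lies on the bench.
- tray_blue: Round blue-lined tray fixed to the bench, blue liner 68 mm in diameter inside a 4 mm wide black rim; outside 76 mm in diameter. Solid plywood base; liner top 20 mm above the bench, rim top 24 mm above the bench (4 mm above the liner). Origin: centre of its underside, on the bench; z up (its x and y axes mean nothing)
- tray_yellow: Rectangular yellow-lined tray fixed to the bench, yellow liner 60 x 110 mm (x by y) inside a 4 mm wide black rim; outside 68 x 118 mm. Solid plywood base; liner top 20 mm above the bench, rim top 24 mm above the bench (4 mm above the liner). Origin: centre of its underside, on the bench; its y axis runs along its long side, z up
- tray_red: Rectangular red-lined tray fixed to the bench, red liner 80 x 140 mm (x by y) inside a 4 mm wide black rim; outside 88 x 148 mm. Solid plywood base; liner top 20 mm above the bench, rim top 24 mm above the bench (4 mm above the liner). Origin: centre of its underside, on the bench; its y axis runs along its long side, z up
- tray_green: Rectangular green-lined tray fixed to the bench, green liner 65 x 140 mm (x by y) inside a 4 mm wide black rim; outside 73 x 148 mm. Solid plywood base; liner top 20 mm above the bench, rim top 24 mm above the bench (4 mm above the liner). Origin: centre of its underside, on the bench; its y axis runs along its long side, z up
- battery_center (a point): Bystander: centre of a black power-tool battery, 62 x 75 x 60 mm, standing loose on the bench behind the work, to the right. Not to be disturbed.
- fuse_center (a point): Bystander: centre of a small red carton, 44 x 80 x 58 mm, standing loose on the bench behind the work, to the left. Not to be disturbed.
Not all that is in view belongs to the job. Leave any turquoise look-alike of the part that bears amber_jar_center alone.

How it is judged:
On the way, in this order (a step that is already met when the one before it is completed fails the run):
1. the amber jar stands in the round blue tray, let go (horizontal distance between amber_jar_center and tray_blue below 0.013 m and z of amber_jar_center in the frame of tray_blue between 0.0475 and 0.0525 m and angle between amber_jar_center's own z axis and vertical below 0.05 rad and contact force between the fingers and amber_jar below 0.05 N), for 0.2 s.
2. the short pine block lies flat in the yellow tray, let go (horizontal distance between short_block_center and tray_yellow below 0.016 m and z of short_block_center in the frame of tray_yellow between 0.03 and 0.035 m and angle between short_block_center's own z axis and vertical below 0.05 rad and angle between the y axis of short_block_center and the y axis of tray_yellow, either way round below 0.3 rad and contact force between the fingers and short_block below 0.05 N), for 0.2 s.
3. the red bit case lies flat in the red tray, let go (horizontal distance between red_case_center and tray_red below 0.016 m and z of red_case_center in the frame of tray_red between 0.0305 and 0.0355 m and angle between red_case_center's own z axis and vertical below 0.05 rad and angle between the y axis of red_case_center and the y axis of tray_red, either way round below 0.3 rad and contact force between the fingers and red_case below 0.05 N), for 0.2 s.
4. the long pine block lies flat in the green tray, let go (horizontal distance between long_block_center and tray_green below 0.016 m and z of long_block_center in the frame of tray_green between 0.0325 and 0.0375 m and angle between long_block_center's own z axis and vertical below 0.05 rad and angle between the y axis of long_block_center and the y axis of tray_green, either way round below 0.3 rad and contact force between the fingers and long_block below 0.05 N), for 0.2 s.
At the end, for the whole second after the job is handed in: All released and at rest: jar in the blue tray (centres within 13 mm), short block in yellow, red case in red, long block in green (centres within 16 mm, long sides within 0.3 rad, either way round); each on its liner, none on a rim (height within 2.5 mm, tilt under 0.05 rad) (all of step 1 and all of step 2 and all of step 3 and all of step 4 and linear speed of each of amber_jar, short_block, red_case, long_block below 0.02 m/s and angular speed of each of amber_jar, short_block, red_case, long_block below 0.2 rad/s); the robot touches nothing.
It fails at once if one of the four pieces is tipped over (tilted by more than about 30 degrees) (angle between any of amber_jar_center, short_block_center, red_case_center, long_block_center's own z axis and vertical above 0.5 rad).
It fails at once if a piece is dropped or thrown (moves faster than 0.7 m/s while not held, a fall of some 25 mm) ((linear speed of amber_jar above 0.7 m/s and contact force between the fingers and amber_jar below 0.05 N) or (linear speed of short_block above 0.7 m/s and contact force between the fingers and short_block below 0.05 N) or (linear speed of red_case above 0.7 m/s and contact force between the fingers and red_case below 0.05 N) or (linear speed of long_block above 0.7 m/s and contact force between the fingers and long_block below 0.05 N)).
It fails at once if the battery or the red carton is shifted by more than 15 mm (distance of any of battery_center, fuse_center from where it was at the start of the episode above 0.015 m).
It also fails if it takes over 109 s, if anything falls off the work surface, if the arm or the gripper's body presses on something with over 40 N, if the wrist force passes 120 N, or if a joint passes its speed limit or range.

## Robot

A 7-joint arm with a two-finger parallel gripper is mounted at the origin on a cart in front of the work surface, level with it; the furniture and walls round the work are solid. World frame = base frame: x ahead of the robot, y to its left, z up, the work surface at z = 0. Lengths are in m, angles in rad, forces in N, time in s.
With the tool pointing down it reaches from about 0.425 to 0.95 m from the base axis. Payload 4.7 kg.
Tool frame: the origin (TCP) lies on the centre line of the jaws, within the pads' length; the fingertips stand robot.nose_length ahead of it and the grasp point (between the pads) lies 8 mm behind it (robot.nose_length is the distance from the TCP to the fingertips, in m); z points along the fingers, y is the line along which they close (so a half turn about z gives the same grasp; the last joint's range is limited). The gripper opens to 85 mm and grips with 20 to 120 N. Pads are 22 mm wide; open, the fingers measure 114 mm over their backs; the gripper's body (76 mm by 85 mm) begins 54 mm behind the grasp point. The pads swing forward as they close: fully open they stand 13 mm farther back than shut.
Start: joints at [1.135, 0.469, -0.049, 1.532, 0.024, 1.141, -0.082], TCP at [0.267, -0.62, 0.211] pointing down, gripper open.
Joint ranges: [-2.59, 2.59], [-0.33, 1.99], [-1.39, 1.29], [0.1, 2.45], [-1.04, 4.18], [0.21, 1.99], [-2.66, 2.66]. Speed limits (rad/s): [2.57, 2.57, 3.14, 3.14, 3.14, 3.14, 3.14].

## Interface

Orientations are given as [roll, pitch, yaw] about the fixed x, y, z axes, in that order (R = Rz(yaw) Ry(pitch) Rx(roll)).
In Python, from plant import robot gives the robot as it stands. Calls block until the motion is done:
- robot.goto(position, orientation): joint-space move of the TCP to a pose.
- robot.move_straight(position, vel=0.15, attitude=None, contact_N=None): straight line of the TCP; attitude=None keeps the orientation; vel is the mean speed in m/s. With contact_N (N) it stops when the force on the tool has changed by that much, and returns True; else False.
- robot.move_joints(angles): joint-space move.
- robot.grip(opening, strength=None): opening from 0.0 (shut) to 1.0 (fully open); strength is the grip in N (None keeps the last); returns when the fingers have stopped.
- robot.sleep(seconds).
- robot.inverse_kinematics(position, orientation): joint angles nearest the present ones, or None.
- robot.sense(): the state.
- robot.grab_frame(name): name is "side" or "top" or "wrist"; returns a dict with "image" (420x560x3 uint8, red, green, blue), "range_z" (420x560 float32, m along the optical axis (not along the pixel's ray), 0 where there is no reading), "fx", "fy", "cx", "cy" (pixels), "dist_coeffs" ([k1, k2, p1, p2, k3] as OpenCV has them; the pictures are not rectified), "R" (3x3) and "t" (3): a world point X has camera coordinates R X + t. Camera axes: x right, y down, z forward; pixel columns grow to the right and rows downward; lengths in m; the calibration is good to about 2 mm. A picture is of the moment at which its call begins.
A pose or a line that the arm cannot do raises robot.IKError and nothing moves.
- robot.close_job(): hands the job in; it is judged then, once.
The state is a dict: "t": time; "joint_pos": joint angles; "joint_velocities": joint speeds; "effort": joint torques, N m; "tcp_pos": TCP position; "tcp_rot": TCP orientation; "wrist_force": force on the tool from outside, world axes, zero at the start; "torque": the same for the moment, N m; "opening": opening from 0.0 (shut) to 1.0 (fully open); "gripper_force": force on a finger pad.
Only numpy, scipy, OpenCV 4.12 (cv2) and the standard library are available. Lean on these libraries where they do the work, as an engineer would, in place of code of your own. Each camera call takes 0.05 s, during which the arm holds its last target. There are 200 camera calls.

## Working session

There is one attempt and no reset: what is moved stays moved. The work goes in short steps, each a Python script; the robot and the scene stay as the last script left them, time stands still between calls to the robot, and variables do not carry over. Pictures are saved under pics/ and viewed, at most 14 in all, crops included, and the job is handed in when it is done.

```bash
ls; mkdir -p pics; python3 - <<'E'
from plant import robot
import cv2, numpy as np, pickle
print(robot.nose_length, robot.sense())
for n in ["top","side"]:
    f=robot.grab_frame(n); cv2.imwrite(f"pics/{n}0.png",cv2.resize(f["image"][:,:,::-1],(800,600)))
    pickle.dump(f,open(f"pics/{n}0.pkl","wb")); print(n,f["fx"],f["dist_coeffs"],f["R"],f["t"])
E
```

```text
pics
0.011 {'t': 0.0, 'joint_pos': array([ 1.13510254,  0.46943597, -0.04862134,  1.53372344,  0.0241087 ,
        1.14098628, -0.08229976]), 'joint_velocities': array([ 0.00058239,  0.00088973,  0.00023559, -0.00136948,  0.00091768,
        0.00110993,  0.00026723]), 'effort': array([-6.93965580e-05, -5.10299277e+01, -4.65846271e-02, -2.37715262e+01,
        1.06585844e-02,  7.42311822e-03,  2.88802134e-06]), 'tcp_pos': array([ 0.26684378, -0.61932288,  0.21005273]), 'tcp_rot': array([-3.13962695e+00,  6.89689993e-05,  4.06853560e-01]), 'wrist_force': array([ 0.3025937 , -0.00748354,  0.00263535]), 'torque': array([-0.00089084,  0.03153419, -0.04273157]), 'gripper_force': 0.0, 'opening': 0.9989170245538643}
top 428.1137056327346 [-0.05293689  0.          0.          0.          0.        ] [[ 0.03014095 -0.99953846 -0.00379267]
 [-0.99503256 -0.02964448 -0.0950337 ]
 [ 0.09487741  0.00663824 -0.99546683]] [0.04800778 0.5739305  1.02050802]
side 482.95414541693697 [-0.11194874  0.          0.          0.          0.        ] [[ 0.98795956  0.15299178 -0.023009  ]
 [ 0.04880738 -0.44933413 -0.89202953]
 [-0.14681192  0.8801661  -0.45139108]] [-0.57134417  0.06842426  1.52486207]
```

View pics/top0.png

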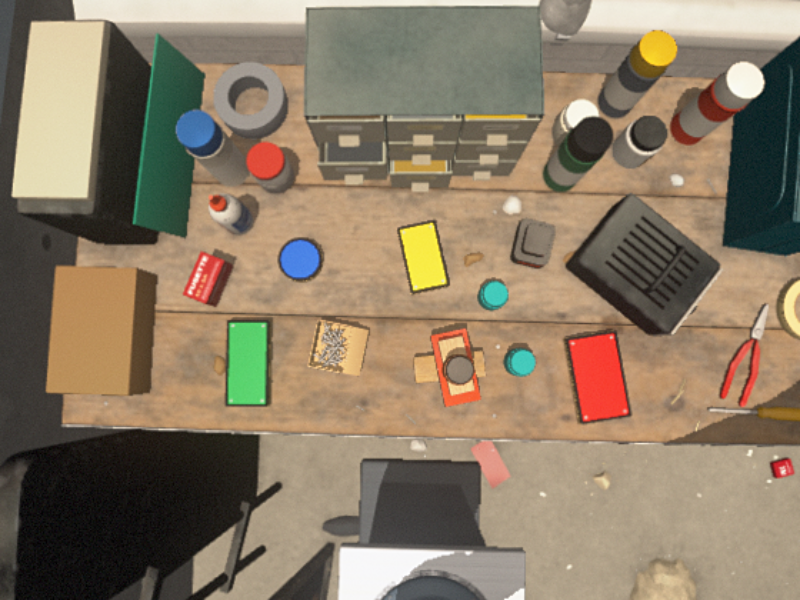

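View pics/side0.png

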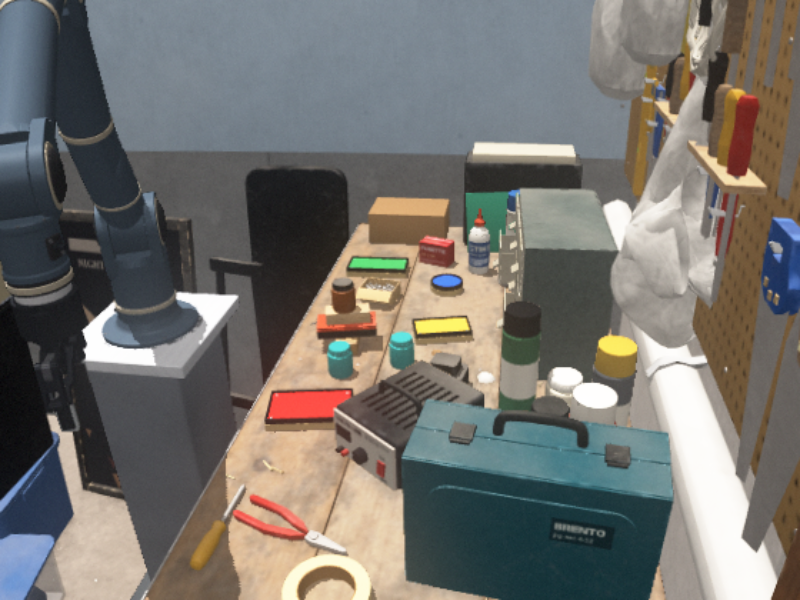

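The top view shows the pile at about (455,367). The green tray is at (248,362), blue at (300,259), yellow at (423,257) and red at (598,377). The turquoise look-alikes are at (520,362) and (493,294), the battery at (533,242) and the carton at (207,278). Next I'll measure these using depth and colour.

```bash
cat > h.py <<'E'
import cv2, numpy as np
def cloud(f, z=None):
    """world xyz per pixel, from range, or from ray/plane at height z"""
    h,w=f["range_z"].shape
    K=np.array([[f["fx"],0,f["cx"]],[0,f["fy"],f["cy"]],[0,0,1]])
    uv=np.stack(np.meshgrid(np.arange(w),np.arange(h)),-1).reshape(-1,1,2).astype(float)
    n=cv2.undistortPoints(uv,K,np.array(f["dist_coeffs"])).reshape(h,w,2)
    d=np.dstack([n,np.ones((h,w))])@f["R"]; c=-f["R"].T@f["t"]
    s=f["range_z"] if z is None else (z-c[2])/d[...,2]
    return c+d*s[...,None]
def rect(pts):
    """centre, (width,length), yaw of the length axis (y) in [-pi/2,pi/2) as rotation of y"""
    r=cv2.minAreaRect(np.float32(pts)*1000)
    b=cv2.boxPoints(r); e=[b[1]-b[0],b[2]-b[1]]; e.sort(key=np.linalg.norm)
    a=np.arctan2(e[1][1],e[1][0])-np.pi/2; a=(a+np.pi/2)%np.pi-np.pi/2
    return np.round(np.array(r[0])/1000,4), [round(float(np.linalg.norm(x)),1) for x in e], round(float(a),3)
def blob(m,seed=None):
    n,l,s,_=cv2.connectedComponentsWithStats(m.astype(np.uint8))
    return l==(1+np.argmax(s[1:,4]))
E
python3 - <<'E'
import pickle; from h import *
f=pickle.load(open("pics/top0.pkl","rb"))
hsv=cv2.cvtColor(f["image"],cv2.COLOR_RGB2HSV); H,S,V=cv2.split(hsv); P=cloud(f,.02); C=cloud(f)
vv,uu=np.mgrid[:420,:560]; 
def win(x0,y0,x1,y1): return (uu>x0*.7)&(uu<x1*.7)&(vv>y0*.7)&(vv<y1*.7)
sat=(S>170)&(V>70)
for n,w in dict(green=(220,310,280,415),blue=(270,230,330,290),yellow=(390,210,455,300),red=(560,320,640,430)).items():
    m=blob(win(*w)&sat); print(n,rect(P[m][:,:2]),C[m][:,2].mean().round(4))
w=win(400,310,500,420)
for n,z in dict(cap=.141,short=.081,case=.056,long=.03).items():
    m=blob(w&(abs(C[...,2]-z)<.008)); p=C[m]; print(n,m.sum(),rect(p[:,:2]),np.median(p[:,2]).round(4))
for n,w in dict(batt=(500,205,565,275),carton=(175,240,235,315),teal1=(495,340,545,380),teal2=(470,275,515,315),box=(300,310,375,385)).items():
    m=win(*w)&(C[...,2]>.022); p=C[m]; print(n,p.min(0).round(3),p.max(0).round(3))
# view enlarged crop of the pile
x=f["image"][210:300,270:390,::-1]; cv2.imwrite("pics/crop0.png",cv2.resize(x,None,fx=6,fy=6,interpolation=cv2.INTER_CUBIC))
E
```

```text
Traceback (most recent call last):
  File "h.py", line 19, in blob
    return l==(1+np.argmax(s[1:,4]))
                 ~~~~~~~~~^^^^^^^^^
ValueError: attempt to get argmax of an empty sequence
```

```bash
cat > m.py <<'E'
import pickle; from h import *
f=pickle.load(open("pics/top0.pkl","rb"))
hsv=cv2.cvtColor(f["image"],cv2.COLOR_RGB2HSV); H,S,V=cv2.split(hsv); P=cloud(f,.02); C=cloud(f)
vv,uu=np.mgrid[:420,:560]; 
def win(x0,y0,x1,y1): return (uu>x0*.7)&(uu<x1*.7)&(vv>y0*.7)&(vv<y1*.7)
print([hsv[int(v*.7),int(u*.7)] for u,v in ((248,362),(300,259),(423,257),(598,377))])
for n,(w,h0) in dict(green=((220,310,280,415),68),blue=((270,230,330,290),112),yellow=((390,210,455,300),30),red=((560,320,640,430),0)).items():
    dh=abs(H.astype(int)-h0); m=blob(win(*w)&(np.minimum(dh,180-dh)<12)&(S>140)&(V>90)); print(n,rect(P[m][:,:2]),C[m][:,2].mean().round(4))
w=win(400,310,500,420)
for n,z in dict(cap=.141,short=.081,case=.056,long=.03).items():
    m=w&(abs(C[...,2]-z)<.008); p=C[m]; print(n,m.sum(),rect(p[:,:2]),np.median(p[:,2]).round(4))
for n,w in dict(batt=(500,205,565,275),carton=(175,240,235,315),teal1=(495,340,545,380),teal2=(470,275,515,315),box=(300,310,375,385)).items():
    m=win(*w)&(C[...,2]>.022); p=C[m]; print(n,p.min(0).round(3),p.max(0).round(3))
x=f["image"][210:300,270:390,::-1]; cv2.imwrite("pics/crop0.png",cv2.resize(x,None,fx=6,fy=6,interpolation=cv2.INTER_CUBIC))
E
python3 m.py
```

```text
[array([ 65, 145, 210], dtype=uint8), array([109, 174, 231], dtype=uint8), array([ 28, 178, 249], dtype=uint8), array([  2, 202, 249], dtype=uint8)]
green (array([0.4585, 0.3307]), [64.2, 137.8], -1.523) 0.0215
blue (array([0.6416, 0.2479]), [64.9, 65.6], -1.526) 0.024
yellow (array([0.6526, 0.0323]), [63.0, 112.3], -1.327) 0.021
red (array([ 0.4528, -0.2743]), [82.6, 142.6], -1.383) 0.0234
cap 304 (array([ 0.4604, -0.0245]), [40.3, 42.0], 1.062) 0.1404
short 347 (array([ 0.4655, -0.0224]), [45.4, 90.1], -1.308) 0.0804
case 557 (array([ 0.4627, -0.0256]), [60.2, 120.1], -1.34) 0.0554
long 443 (array([ 0.4542, -0.015 ]), [96.0, 124.8], -0.186) 0.0293
batt [ 0.473 -0.193  0.023] [0.721 0.058 1.071]
carton [0.473 0.058 0.023] [0.643 0.435 1.071]
teal1 [ 0.451 -0.159  0.023] [ 0.496 -0.113  0.065]
teal2 [ 0.473 -0.112  0.023] [0.611 0.058 1.071]
box [0.445 0.058 0.022] [0.535 0.223 1.071]
```

View pics/crop0.png

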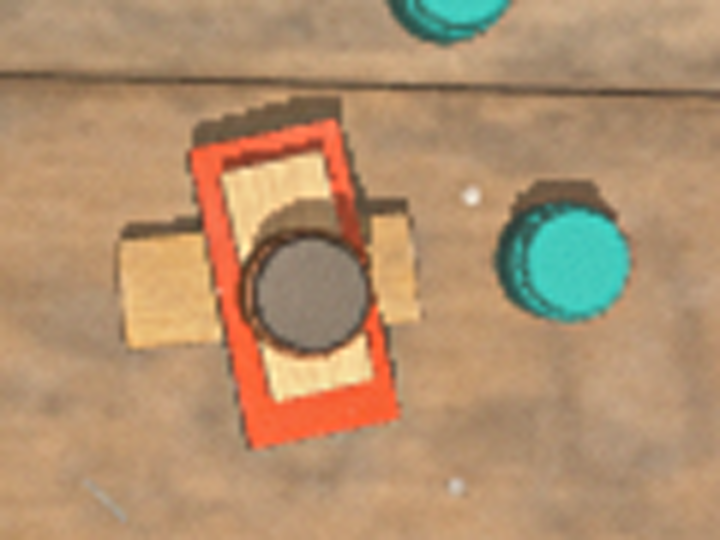

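The pile is clean and the measurements agree with the nominal sizes. The cap is at (0.460,-0.025), the case's long axis is at about 0.23 rad, and the trays are located. Moving the jar now.

```bash
cat > act.py <<'E'
from plant import robot
import numpy as np, pickle, cv2
def down(yaw):
    """down attitude at yaw or yaw+-pi, whichever is solvable and nearest"""
    return [[np.pi,0,y] for y in (yaw,yaw-np.pi,yaw+np.pi)]
def over(p,yaw,z=.25):
    q=robot.sense()["joint_pos"]; c=[]
    for o in down(yaw):
        s=robot.inverse_kinematics([*p,z],o)
        if s is not None: c.append((np.abs(np.array(s)-q).max(),o))
    o=min(c,key=lambda a:a[0])[1]; robot.goto([*p,z],o); return o
def pick(p,yaw,z,force,lift=.25):
    robot.grip(1.0,force); o=over(p,yaw)
    robot.move_straight([*p,z+.04],.2,attitude=o)
    hit=robot.move_straight([*p,z],.05,contact_N=6); robot.grip(0.0,force)
    s=robot.sense(); print("pick hit",hit,s["tcp_pos"].round(4),"open",round(s["opening"],3),"F",s["gripper_force"],"t",s["t"])
    zg=s["tcp_pos"][2]; q=s["tcp_pos"]
    robot.move_straight([q[0],q[1],zg+.03],.05); robot.move_straight([q[0],q[1],lift],.2)
    s=robot.sense(); print("lifted open",round(s["opening"],3),"F",s["gripper_force"],"W",s["wrist_force"].round(2)); return zg
def place(p,yaw,z,zopen=1.0):
    o=over(p,yaw); robot.move_straight([*p,z+.03],.2,attitude=o)
    robot.sleep(.2); hit=robot.move_straight([*p,z-.004],.025,contact_N=3)
    s=robot.sense(); print("place hit",hit,s["tcp_pos"].round(4),"want z",round(z,4))
    robot.grip(zopen); robot.sleep(.3); q=robot.sense()["tcp_pos"]
    robot.move_straight([q[0],q[1],q[2]+.04],.06); robot.move_straight([q[0],q[1],.25],.25)
    print("t",robot.sense()["t"])
def snap(n,name="top"):
    f=robot.grab_frame(name); pickle.dump(f,open(f"pics/{n}.pkl","wb")); return f
E
python3 - <<'E'
from act import *
zg=pick([.4604,-.0245],.24,.100,30)
place([.6416,.2479],.24,zg-.061)
snap("top1")
f=robot.grab_frame("side"); cv2.imwrite("pics/side1.png",cv2.resize(f["image"][100:310,180:460,::-1],(800,600)))
E
```

```text
pick hit False [ 0.4608 -0.0247  0.1005] open 0.542 F 30.354208946228027 t 4.6583
lifted open 0.54 F 30.90325176715851 W [-0.4  -0.19 -1.57]
place hit True [0.6416 0.2478 0.0398] want z 0.0395
t 12.1583
```

```bash
python3 - <<'E'
import pickle; from h import *
f=pickle.load(open("pics/top1.pkl","rb")); C=cloud(f); vv,uu=np.mgrid[:420,:560]
w=(uu>280)&(uu<350)&(vv>217)&(vv<294)
for n,z in dict(short=.081,case=.056).items():
    m=w&(abs(C[...,2]-z)<.007); p=C[m]; print(n,m.sum(),rect(p[:,:2]))
E
```

```text
short 686 (array([ 0.4662, -0.0247]), [40.3, 89.9], -1.315)
case 567 (array([ 0.4627, -0.0256]), [60.2, 120.1], -1.339)
```

View pics/side1.png

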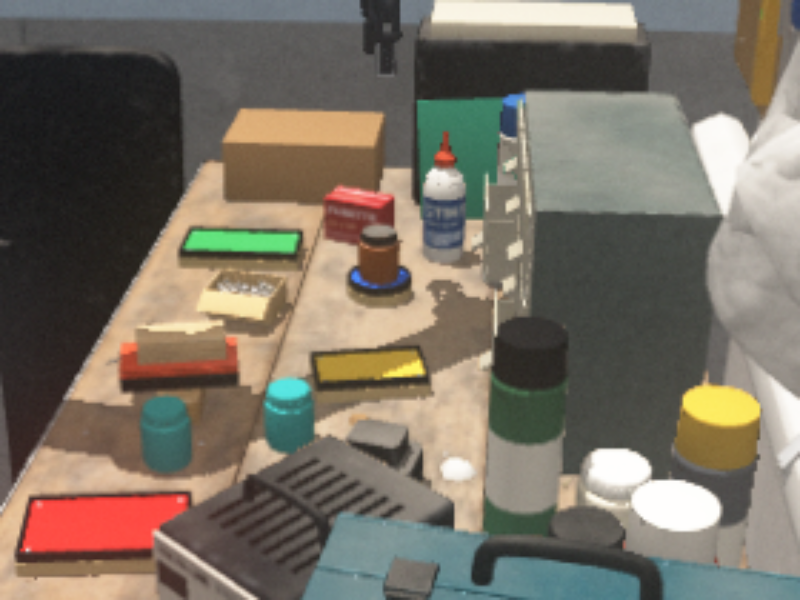

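The side crop shows the jar upright on the blue liner at (378,258) and the rest of the pile undisturbed. Short block next.

```bash
python3 - <<'E'
from act import *
from h import *
zg=pick([.4662,-.0247],.256,.074,30)
place([.6526,.0323],.244,zg-.036)
f=snap("top2"); C=cloud(f); vv,uu=np.mgrid[:420,:560]
w=(uu>280)&(uu<350)&(vv>217)&(vv<294)
m=w&(abs(C[...,2]-.056)<.007); p=C[m]; print(m.sum(),rect(p[:,:2]))
f=robot.grab_frame("side"); cv2.imwrite("pics/side2.png",cv2.resize(f["image"][100:310,180:460,::-1],(800,600)))
E
```

```text
pick hit False [ 0.4662 -0.0247  0.074 ] open -0.001 F 0.0 t 16.25
lifted open -0.0 F 0.0 W [-0.92 -0.96  0.5 ]
place hit False [0.6527 0.0323 0.0342] want z 0.038
t 24.2
605 (array([ 0.4627, -0.0255]), [60.2, 120.1], -1.341)
```

View pics/side2.png

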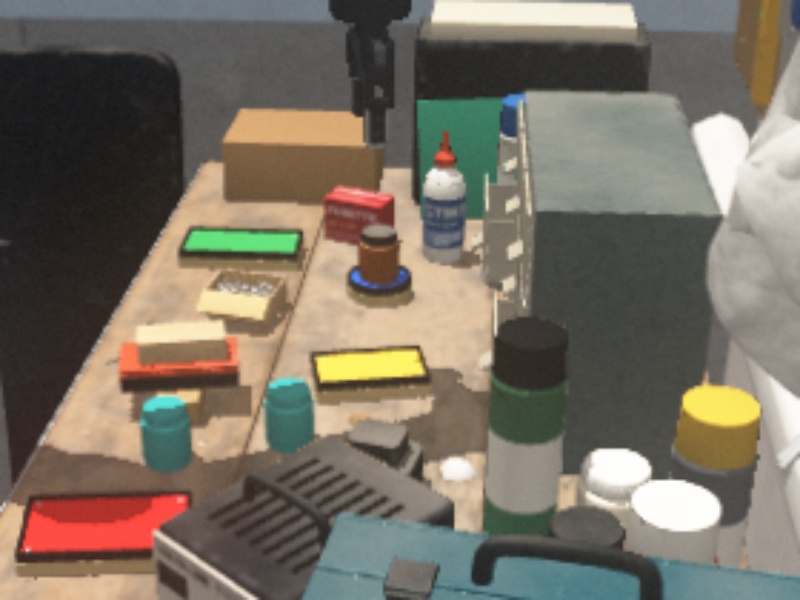

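The fingers closed above the block, so the tips sit higher than nominal when open. The block still lies on the case. I'll check its pose and measure the real tip height by touching the red tray's liner with open fingers... a descent at the block is quicker, after this check.

```bash
python3 - <<'E'
from h import *; import pickle
for k in ("top1","top2"):
    f=pickle.load(open(f"pics/{k}.pkl","rb")); C=cloud(f); vv,uu=np.mgrid[:420,:560]
    w=(uu>280)&(uu<350)&(vv>217)&(vv<294)
    m=w&(abs(C[...,2]-.083)<.009); p=C[m]; print(m.sum(),rect(p[:,:2]),np.percentile(p[:,2],[5,50,95]).round(4))
from plant import robot
f=robot.grab_frame("wrist"); cv2.imwrite("pics/wr.png",f["image"][:,:,::-1]); C=cloud(f)
t=robot.sense()["tcp_pos"]; q=C-t; m=(f["range_z"]>0)&(np.hypot(q[...,0],q[...,1])<.075)&(C[...,2]>.18)
print(t,robot.sense()["opening"],np.percentile(C[m][:,2],[0,1,2,5,20]).round(4) if m.any() else None, m.sum())
E
```

```text
686 (array([ 0.4662, -0.0247]), [40.3, 89.9], -1.315) [0.0777 0.0805 0.0833]
687 (array([ 0.4661, -0.0247]), [40.1, 90.0], -1.313) [0.0776 0.0805 0.0833]
[0.65164579 0.03184312 0.24775033] 0.9995121056345051 [0.2813 0.2871 0.2903 0.2981 0.3288] 42749
```

View pics/wr.png

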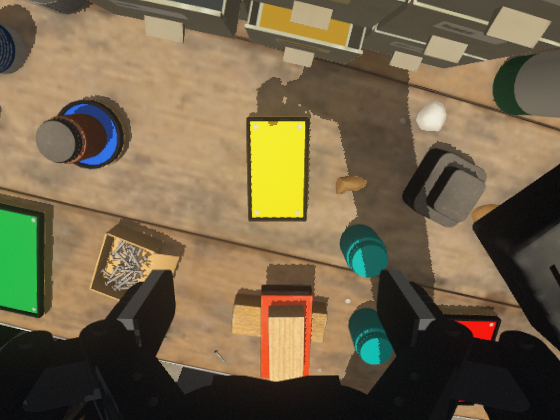

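The wrist picture shows the yellow tray still empty and the short block still on the case at (287,340). It also puts the open tips well above the TCP. I'll calibrate the tip height by touching clear bench at (0.57,0.13).

```bash
python3 - <<'E'
from act import *
o=over([.57,.13],0.0,.15)
for g,z in ((0.5,.05),):
    robot.grip(g); robot.move_straight([.57,.13,.05],.25); robot.sleep(.2)
    b=robot.sense()["wrist_force"]
    hit=robot.move_straight([.57,.13,-.005],.03,contact_N=4)
    s=robot.sense(); print(g,s["opening"],hit,s["tcp_pos"].round(4),(s["wrist_force"]-b).round(2),s["t"])
    if not hit:
        f=robot.grab_frame("side"); cv2.imwrite("pics/touch.png",cv2.resize(f["image"][150:300,200:400,::-1],(800,600)))
    robot.move_straight([.57,.13,.05],.2)
    robot.grip(0); hit=robot.move_straight([.57,.13,.002],.03,contact_N=4); s=robot.sense(); print("shut",hit,s["tcp_pos"].round(4),s["t"])
    robot.move_straight([.57,.13,.15],.25)
E
```

```text
0.5 0.5006229595284046 False [ 0.5701  0.13   -0.0048] [-0.65 -0.13  0.42] 28.2667
shut False [0.5701 0.1301 0.0022] 30.975
```

View pics/touch.png

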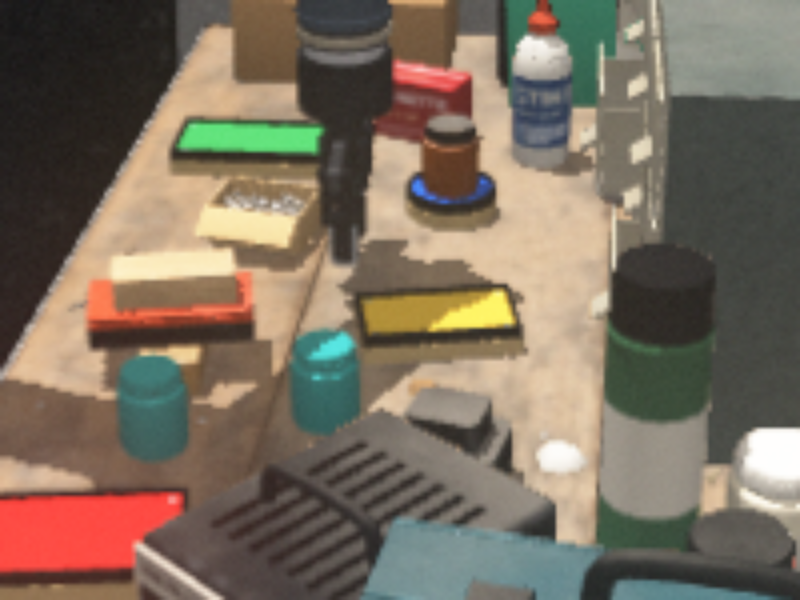

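The fingertips at (343,260) hang just above the bench, so the tool is shorter than stated. I'll continue down until contact.

```bash
python3 - <<'E'
from act import *
robot.grip(.5)
robot.move_straight([.57,.13,.0],.25); robot.sleep(.2)
hit=robot.move_straight([.57,.13,-.05],.025,contact_N=4); s=robot.sense(); print(hit,s["opening"],s["tcp_pos"].round(4),s["tcp_rot"].round(3),s["wrist_force"].round(2),s["t"])
robot.move_straight([.57,.13,.15],.25)
E
```

```text
True 0.5015583825369171 [ 0.57   0.13  -0.022] [ 3.141  0.    -0.   ] [-0.   -0.95  4.73] 34.1833
```

At half opening the fingertips stand 22 mm behind the reported TCP. I'll correct the heights for that and retry the short block.

```bash
python3 - <<'E'
from act import *
from h import *
zg=pick([.4661,-.0247],.256,.042,30)
if robot.sense()["opening"]<.2: raise SystemExit("missed")
place([.6526,.0323],.244,zg-.036)
f=snap("top3"); C=cloud(f); vv,uu=np.mgrid[:420,:560]
w=(uu>280)&(uu<350)&(vv>217)&(vv<294)
m=w&(abs(C[...,2]-.056)<.007); p=C[m]; print(m.sum(),rect(p[:,:2]))
f=robot.grab_frame("side"); cv2.imwrite("pics/side3.png",cv2.resize(f["image"][150:300,200:400,::-1],(800,600)))
E
```

```text
pick hit False [ 0.4664 -0.0246  0.0423] open 0.46 F 30.743492245674133 t 38.8167
lifted open 0.459 F 30.324171781539917 W [0.21 0.32 0.36]
place hit True [0.6525 0.0323 0.0064] want z 0.0063
t 46.5167
1296 (array([ 0.4626, -0.0256]), [60.4, 120.3], -1.341)
```

View pics/side3.png

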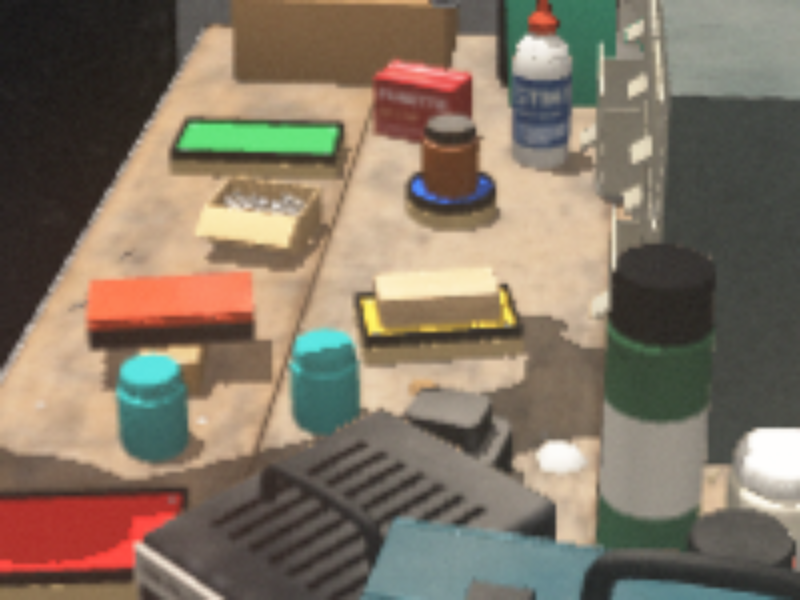

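The short block lies flat in the yellow tray at (437,295), and the case hasn't shifted. Case next.

```bash
python3 - <<'E'
from act import *
from h import *
zg=pick([.4626,-.0256],.23,.014,60)
if robot.sense()["opening"]<.4: raise SystemExit("missed")
place([.4528,-.2743],.188,zg-.010)
f=snap("top4"); C=cloud(f); vv,uu=np.mgrid[:420,:560]
w=(uu>280)&(uu<350)&(vv>217)&(vv<294)
m=w&(abs(C[...,2]-.03)<.007); p=C[m]; print(m.sum(),rect(p[:,:2]))
f=robot.grab_frame("side"); cv2.imwrite("pics/side4.png",cv2.resize(f["image"][150:315,170:390,::-1],(800,600)))
E
```

```text
pick hit False [ 0.463  -0.0259  0.0147] open 0.686 F 65.37633374333382 t 50.0917
lifted open 0.686 F 64.78673189878464 W [-0.6  -0.68 -2.71]
place hit True [ 0.4527 -0.2743  0.0048] want z 0.0047
t 58.0
923 (array([ 0.4635, -0.0174]), [45.0, 120.3], 0.129)
```

View pics/side4.png

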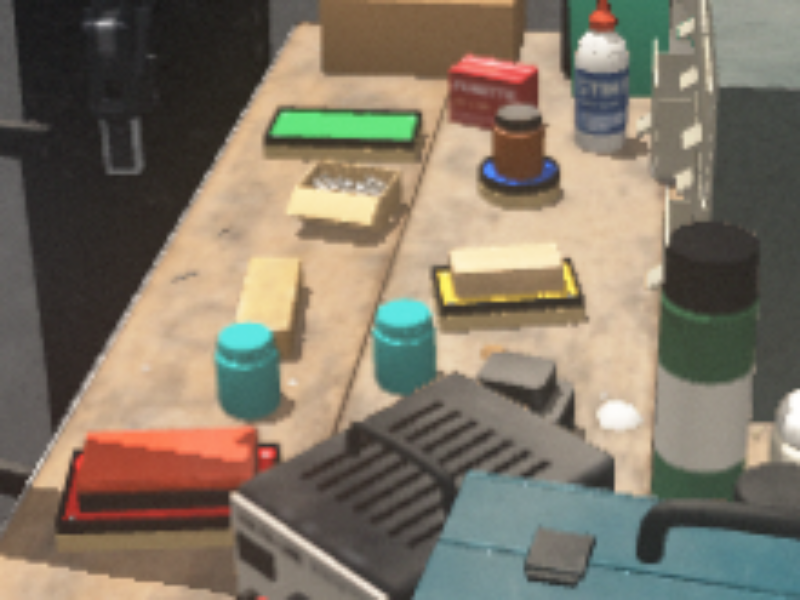

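The case sits in the red tray at (168,465). The long block is bare at (270,300). Last piece.

```bash
python3 - <<'E'
from act import *
from h import *
zg=pick([.4635,-.0174],1.70,-.014,40)
if robot.sense()["opening"]<.3: raise SystemExit("missed")
place([.4585,.3307],.048,zg+.020)
robot.goto([.5,-.1,.3],[np.pi,0,.05])
f=snap("top5"); C=cloud(f); vv,uu=np.mgrid[:420,:560]; w=lambda a,b,c,d:(uu>a*.7)&(uu<c*.7)&(vv>b*.7)&(vv<d*.7)
for n,(b,z,h) in dict(jar=((265,215,335,295),.08,.006),short=((385,210,460,300),.045,.008),case=((560,315,645,430),.046,.008),long=((220,310,280,415),.05,.008)).items():
    m=w(*b)&(abs(C[...,2]-z)<h); print(n,m.sum(),rect(C[m][:,:2]),np.percentile(C[m][:,2],[5,50,95]).round(4))
cv2.imwrite("pics/top5.png",cv2.resize(f["image"][:,:,::-1],(800,600)))
E
```

```text
pick hit False [ 0.4637 -0.0174 -0.0137] open 0.52 F 41.45357608795166 t 62.0
lifted open 0.514 F 40.92275083065033 W [-0.02  0.01 -0.13]
place hit True [0.4584 0.3306 0.0064] want z 0.0063
t 70.45
jar 254 (array([0.6406, 0.2479]), [40.2, 41.1], 1.36) [0.0762 0.0797 0.0825]
short 613 (array([0.6513, 0.0338]), [40.4, 89.9], -1.325) [0.0417 0.0449 0.048 ]Traceback (most recent call last):
  File "<stdin>", line 9, in <module>
    return _quantile_unchecked(
        a, q, axis, out, overwrite_input, method, keepdims, weights)
    return _ureduce(a,
                    func=_quantile_ureduce_func,
    ...<5 lines>...
                    overwrite_input=overwrite_input,
                    method=method)
    r = func(a, **kwargs)
    result = _quantile(arr,
                       quantiles=q,
    ...<2 lines>...
                       out=out,
                       weights=wgt)
    slices_having_nans = np.isnan(arr[-1, ...])
                                  ~~~^^^^^^^^^
IndexError: index -1 is out of bounds for axis 0 with size 0
```

The arm hides the red tray. I'll move aside and check again.

```bash
python3 - <<'E'
from act import *
from h import *
robot.goto([.47,.08,.3],[np.pi,0,.05])
f=snap("top6"); C=cloud(f); vv,uu=np.mgrid[:420,:560]; w=lambda a,b,c,d:(uu>a*.7)&(uu<c*.7)&(vv>b*.7)&(vv<d*.7)
cv2.imwrite("pics/top6.png",cv2.resize(f["image"][:,:,::-1],(800,600)))
for n,(b,z,h) in dict(case=((560,315,645,430),.046,.008),long=((220,310,280,415),.05,.008)).items():
    m=w(*b)&(abs(C[...,2]-z)<h); print(n,m.sum())
    if m.any(): print(rect(C[m][:,:2]),np.percentile(C[m][:,2],[5,50,95]).round(4))
print(robot.sense()["t"])
E
```

```text
case 1322
(array([ 0.4737, -0.2974]), [120.8, 151.8], -1.368) [0.042  0.0453 0.0484]
long 924
(array([0.4596, 0.331 ]), [44.2, 117.9], -1.514) [0.0463 0.0498 0.0529]
73.05
```

View pics/top6.png

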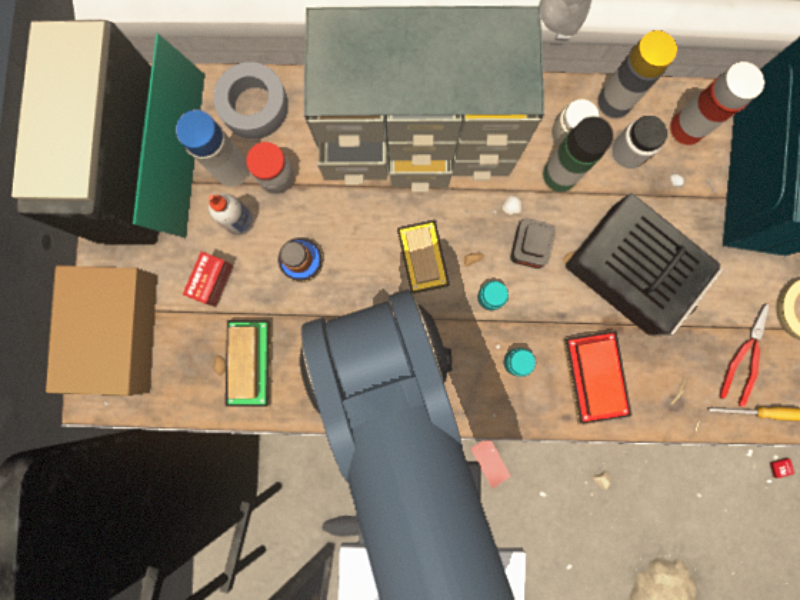

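The final view shows all four pieces inside their rims: jar (298,256), short block (424,256), case (598,376) and long block (245,362). The case's fitted rectangle took in the power supply, but its height of 45 mm is right. The battery and carton haven't moved.

```bash
python3 -c "
from plant import robot
print(robot.close_job())"
```

```text
the job is handed in; nothing more can be done
None
```

The job is handed in. All four pieces are parked flat in their own trays, placed in the required order, and the battery and carton were left where they were. The first grasp at the short block closed on air without moving anything and was redone. The case's centring was checked only by eye and height, because its fitted rectangle was unusable.

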